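# Check the roller limit switch of a sample shuttle

## Robot

A 6-joint arm with a two-finger parallel gripper is mounted at the origin on the work surface; the furniture and walls round the work are solid. World frame = base frame: x ahead of the robot, y to its left, z up, the work surface at z = 0. Lengths are in m, angles in rad, forces in N, time in s.
With the tool pointing down it reaches from about 0.25 to 0.725 m from the base axis. Payload 4 kg.
Tool frame: the origin (TCP) lies at the very end of the fingers, on their centre line; the grasp point (between the pads) lies manip.hold_point_z behind it (manip.hold_point_z is the distance from the TCP to the grasp point, in m); x points along the fingers, y is the direction in which the jaws open and shut, and the axes are right-handed (so a half turn about x gives the same grasp; the last joint's range is limited). The gripper opens to 85 mm and grips with 20 to 120 N. Pads are 22 mm wide; open, the fingers measure 114 mm over their backs; the gripper's body (76 mm by 85 mm) begins 54 mm behind the grasp point. The pads swing forward as they close: fully open they stand 13 mm farther back than shut.
Start: joints at [1.31, 0.241, 0.005, 1.335, 0, 1.571], TCP at [0.129, 0.483, 0.231] pointing down, gripper open.
Joint ranges: [-2.72, 2.72], [-1.05, 1.87], [-1.09, 1.28], [-1.99, 2.15], [-1.42, 1.44], [-3.14, 3.14]. Speed limits (rad/s): [2.79, 2.79, 3.14, 3.14, 3.14, 3.14].

## Interface

Orientations are given as a 3x3 rotation matrix whose columns are the frame's x, y, z axes.
In Python, from station import monitor, viewer, workorder, spotter, manip gives the robot as it stands.
- The arm moves only by the shell command python3 -m creep 'ROWS' [OPENING]. ROWS is a JSON object of lists of equal length, an entry for each row: "linear": the shift along the world's x, y, z in m, a list of three; "turn": the turn about the world's z in rad. A call has 1 to 20 rows; each row is the pose to reach, as a shift and turn from the pose commanded when the call began; what a row does not reach only later rows make up. A row lasts 1/8 s, in which the tool goes at most 62.5 mm and 10.7 degrees, less where a joint would pass 70% of its speed; a pose out of reach is approached as far as the arm can. A call with a gripper value outside its range is refused whole. OPENING is the closure, from 0 (fully open) to 1 (shut), set as the call begins (- or left out, the last holds). The fingers move at their own pace and stop on an object; the grip force is fixed at half the most. Time passes only in rows, so rows that repeat a pose let the fingers close. It gives the time, the measured TCP pose, the force and the opening at its end, in the units of the state.
- monitor.read_state(): the state, without advancing time (a new reading comes with each control period).
- viewer.snapshot(name): name is "side" or "top"; returns (picture, depth): 420x560x3 uint8, blue, green, red; 420x560 float32, m along the optical axis (not along the pixel's ray), 0 where there is no reading.
- viewer.camera_model(name): a dict with "mtx" (3x3 intrinsics, pixels), "origin" and "attitude" of the camera in the world. Camera axes: x right, y up, looking along -z (the intrinsics and any distortion apply to the point x, -y, -z); pixel columns grow to the right and rows downward; lengths in m; the calibration is good to about 2 mm. A picture is of the moment at which its call begins. camera_model takes no time and is no camera call.
- workorder.close_job(): hands the job in, once; it reports no verdict.
Trained networks look in the newest picture that a camera, given by its name, has taken for a name from the list of things; names that differ only in an ending like _2 or _b are one class to them, and where a whole thing is asked for, a point or a joint stands for the part that bears it (a point fixed in the world has none). Each returns a list of dicts, best first, with "conf" (0 to 1); they miss things now and then, are a little off and sometimes report something else, mostly with a low value. They report only what shows in the picture. A call takes as long as a camera call.
- spotter.boxes_of(query, camera): "extent" ([centre column, centre row, width, height] in pixels, round what is visible of it).
- spotter.pinpoint(query, camera): "location" ([row, column] in pixels: a listed point, or the origin of a listed thing).
The state is a dict: "clock": time; "q": joint angles; "qvel": joint speeds; "joint_efforts": joint torques, N m; "tool_pos": TCP position; "eef_rot": TCP orientation; "force": force on the tool from outside, world axes, zero at the start; "wrist_torque": the same for the moment, N m; "width": opening from 0.0 (shut) to 1.0 (fully open).
Only numpy, scipy, OpenCV 4.12 (cv2) and the standard library are available. Lean on these libraries where they do the work, as an engineer would, in place of code of your own. Each camera call takes 0.05 s, during which the arm holds its last target.

## Task

Check the home switch of the tube shuttle. With the shuttle left where it is, push the roller arm over by hand, away from the rail, until the switch clicks but without forcing it to its end stop, and let it spring fully back; then push the shuttle gently along its rail all the way home against the stop, so that its cam holds the roller arm over, and leave it there. Do not move the other switch's plain rod arm or knock the bottles standing about.

Things in the scene. Friction and masses are not known exactly. Their poses are not given: they have to be found in the camera images.
- lane: Fixed shuttle lane: white metal base plate 200 x 400 x 12 mm, origin at its underside on the worktop. y runs along the rail towards home, x across it to the side where both switches stand. Rail at lane x = -16 mm, top 22 mm above the worktop. The grey stop with a black bumper (52 mm high) at the +y end is home; the low block at the -y end (28 mm high, y -187 to -201 mm) is the park stop.
- limit_arm (a joint): Swing of the home switch's roller arm, rad: 0 at rest, growing as the roller is pushed in lane +x (clockwise from above). Clicks at 0.42 (24 degrees); over 0.80 counts as forced; end stop 0.95. A spring returns it: 1.2 N at the roller to start it, 4 N at 0.8. The shuttle's cam, when home, holds it at about 0.55.
- switch_pivot (a point): Upright pivot of the roller arm, on top of the 40 mm high grey housing at lane x = 75, y = 18.6 mm. The roller's centre is 60 mm from it. At rest the arm points 0.90 rad (52 degrees) from lane +y towards -x, towards the rail (roller at lane x = 28, y = 56 mm); pushed, it turns towards lane +y.
- roller_center (a point): Centre of the black roller on the free end of the roller arm: upright cylinder 24 mm in diameter, from 47.5 to 67.5 mm above the worktop. The flat steel arm, 12 mm wide, lies below it, 40 to 47 mm above the worktop. The space over the rail beside the roller is clear while the shuttle is near the park end.
- shuttle (a joint): Travel of the shuttle along its rail, m: 0 against the park stop, 0.19 home against the bumper. It starts between 0 and 0.03, cannot leave the rail and stays where it is left; 3 N moves it, about 8 N while its cam lifts the roller.
- push_plate (a point): Centre of the rear (lane -y) face of the shuttle's upright push plate: 60 mm across the lane, 12 mm thick, 62 to 117 mm above the worktop. Push it in lane +y to go home. This face is the rear end of the 140 mm long shuttle, which carries three tubes, tops 117 mm high, and a cam plate (50 to 62 mm high) with a slanted front corner on the switch side.
- rod_arm (a joint): Swing of the park switch's thin plain rod arm (no roller), rad: 0 at rest, springs both ways; to be left alone (more than 0.15 rad either way counts as moved).
- rod_tip (a point): Free end of the plain rod arm, 6 mm thick, 62 mm long, 45 mm above the worktop, lying along the lane at lane x = 75 mm, tip at lane y = -187 mm.
- reagent_vial_mid (a point): Centre of the bystander white screw-cap vial, 30 mm wide, 73 mm tall, standing beside the lane; to be left alone (moving it 30 mm or more counts as knocked).
- dropper_bottle_mid (a point): Centre of the bystander dropper bottle with black teat, 29 mm wide, 100 mm tall, standing beside the lane; to be left alone (moving it 30 mm or more counts as knocked).
- squat_vial_mid (a point): Centre of the bystander screw-cap vial, 31 mm wide, 60 mm tall, standing beside the lane; to be left alone (moving it 30 mm or more counts as knocked).

How it is judged:
On the way, in this order (a step that is already met when the one before it is completed fails the run):
1. the roller arm is pushed over past its click point while the shuttle stays near the park end (value of joint limit_arm above 0.42 rad and value of joint shuttle below 0.05 m), for 0.1 s.
2. the roller arm is let go and springs fully back, the shuttle still near the park end (value of joint limit_arm below 0.06 rad and value of joint shuttle below 0.05 m), for 0.2 s.
3. the shuttle is home and its cam holds the roller arm past the click point (value of joint shuttle above 0.182 m and value of joint limit_arm above 0.42 rad), for 0.2 s.
At the end, for the whole second after the job is handed in: The shuttle stands still within 8 mm of the home stop (travel over 0.182 m) and its cam holds the roller arm past the click point (over 0.42 rad), after the arm was tripped by hand and sprang back (all of step 3 and value of joint limit_arm below 0.8 rad and velocity of joint shuttle between -0.01 and 0.01 m/s); the robot touches nothing.
It fails at once if the roller arm is forced towards its end stop (over 0.80 rad) (value of joint limit_arm above 0.8 rad).
It fails at once if the plain rod arm of the other switch is moved (over 0.15 rad) (value of joint rod_arm above 0.15 rad or value of joint rod_arm below -0.15 rad).
It fails at once if the shuttle is slammed along (faster than 0.4 m/s) (velocity of joint shuttle above 0.4 m/s).
It fails at once if a bottle beside the lane is knocked (moved 30 mm or more) (distance of any of reagent_vial_mid, dropper_bottle_mid, squat_vial_mid from where it was at the start of the episode above 0.03 m).
It also fails if it takes over 51 s, if anything falls off the work surface, if the arm or the gripper's body presses on something with over 40 N, if the wrist force passes 120 N, or if a joint passes its speed limit or range.

## Working session

There is one attempt and no reset: what is moved stays moved. The work goes in short steps, Python scripts to look and compute and a shell command to move; the robot and the scene stay as the last step left them, time stands still between calls to the robot, and variables do not carry over. Pictures are saved under pics/ and viewed, and the job is handed in when it is done.

```bash
mkdir -p pics; ls; cat > h.py <<'E'
import numpy as np, cv2
from station import monitor, viewer, workorder, spotter, manip
def w(cam,row,col,depth=None,z=None):
    m=viewer.camera_model(cam);K=np.array(m["mtx"]);R=np.array(m["attitude"]);o=np.array(m["origin"])
    d=np.array([(col-K[0,2])/K[0,0],-(row-K[1,2])/K[1,1],-1.0])
    r=R@d
    if depth is None: depth=(z-o[2])/r[2]
    return o+r*depth
def px(cam,p):
    m=viewer.camera_model(cam);K=np.array(m["mtx"]);R=np.array(m["attitude"]);o=np.array(m["origin"])
    c=R.T@(np.array(p)-o);return K[0,2]+K[0,0]*c[0]/-c[2],K[1,2]-K[1,1]*c[1]/-c[2]
E
python3 - <<'E'
from h import *
print(viewer.camera_model("top"),viewer.camera_model("side"),manip.hold_point_z)
for n in("top","side"):
    p,d=viewer.snapshot(n);cv2.imwrite(f"pics/{n}0.png",p);np.save(f"{n}0.npy",d)
for n in("top","side"):
  for q in("lane","switch_pivot","roller_center","push_plate","rod_tip","reagent_vial_mid","dropper_bottle_mid","squat_vial_mid"):
    print(n,q,[(round(x["conf"],2),np.round(x["location"],1)) for x in spotter.pinpoint(q,n)[:2]])
s=monitor.read_state();print(s)
E
```

```text
pics
{'mtx': array([[457.71390407,   0.        , 278.2381474 ],
       [  0.        , 457.71390407, 217.50960072],
       [  0.        ,   0.        ,   1.        ]]), 'origin': array([0.4634277 , 0.02826666, 0.9479966 ]), 'attitude': array([[-0.02276442,  0.99679396, -0.07670453],
       [-0.9996728 , -0.02359103, -0.00988766],
       [-0.0116655 ,  0.07645435,  0.99700484]])} {'mtx': array([[532.4616105 ,   0.        , 288.6233432 ],
       [  0.        , 532.4616105 , 211.36703737],
       [  0.        ,   0.        ,   1.        ]]), 'origin': array([ 0.07423453, -0.84519525,  0.6359535 ]), 'attitude': array([[ 0.87663118,  0.23062859, -0.42228928],
       [-0.48114184,  0.4283842 , -0.76484607],
       [ 0.00450668,  0.87366895,  0.48650001]])} 0.0187
top lane [(0.79, array([245.9, 271.9]))]
top switch_pivot [(0.65, array([203.8, 267.3]))]
top roller_center [(0.82, array([225.1, 244.6]))]
top push_plate [(0.83, array([261.4, 363. ]))]
top rod_tip [(0.74, array([206.9, 267.8])), (0.71, array([221.8, 369.8]))]
top reagent_vial_mid [(0.77, array([299.2, 196.2]))]
top dropper_bottle
[... 647 characters left out ...]
8e-03, 1.33515897e+00,
       2.31513582e-05, 1.57082398e+00]), 'qvel': array([ 0.00067112,  0.00084425,  0.00086354, -0.00048776,  0.00090012,
        0.00019628]), 'joint_efforts': array([-1.66750829e-04, -3.72193122e+01,  2.52695346e+01,  9.18064943e-04,
        1.13473077e-04,  3.02083350e-06]), 'tool_pos': array([0.12892362, 0.48312056, 0.23132482]), 'eef_rot': array([[-1.97010037e-06,  2.57873732e-01,  9.66178627e-01],
       [ 8.24049701e-05,  9.66178623e-01, -2.57873730e-01],
       [-9.99999997e-01,  7.91098837e-05, -2.31535460e-05]]), 'force': array([ 0.22185802, -0.30399453,  0.34798643]), 'wrist_torque': array([-0.01367137,  0.01108141, -0.04613636]), 'width': 0.9964633666302858}
```

View pics/top0.png

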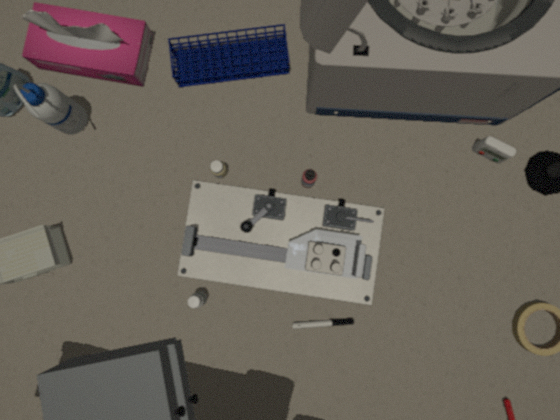

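View pics/side0.png

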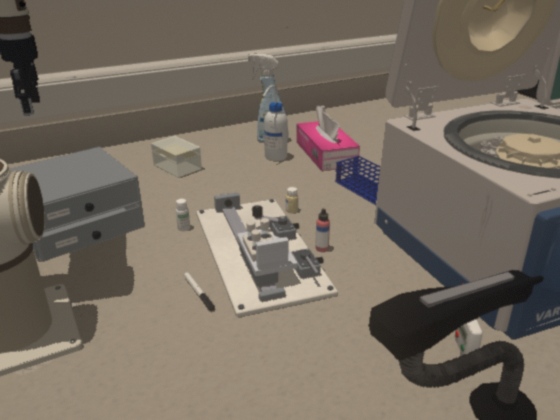

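```bash
python3 - <<'E'
from h import *
for n,q,r,c,z in [("top","lane",245.9,271.9,.012),("top","pivot",203.8,267.3,.05),("top","roller",225.1,244.6,.0675),("top","plate",261.4,363,.09),("top","rodtip",221.8,369.8,.045),("top","vial",299.2,196.2,.036),("top","drop",175.5,306.8,.05),("top","squat",169.1,217.7,.03),
 ("side","roller",215.3,255.3,.0575),("side","rodtip",273.3,317.3,.045),("side","drop",228.4,323.7,.05),("side","squat",196.3,295,.03),("side","pivot",218.7,279.6,.045),("side","plate",258.5,273.4,.09)]:
    d=np.load(n+"0.npy")[int(round(r)),int(round(c))]
    print(n,q,w(n,r,c,z=z).round(4),w(n,r,c,depth=d).round(4))
E
```

```text
top lane [0.4776 0.0518 0.012 ] [0.4775 0.0515 0.0227]
top pivot [0.5601 0.0581 0.05  ] [0.5603 0.0582 0.049 ]
top roller [0.518  0.1022 0.0675] [0.5178 0.1019 0.0706]
top plate [ 0.4437 -0.1192  0.09  ] [ 0.4444 -0.1145  0.1171]
top rodtip [ 0.5201 -0.1432  0.045 ] [ 0.5199 -0.1425  0.0488]
top vial [0.3756 0.203  0.036 ] [0.3789 0.1965 0.0703]
top drop [ 0.6146 -0.0213  0.05  ] [ 0.6078 -0.019   0.0904]
top squat [0.6356 0.1581 0.03  ] [0.6298 0.1537 0.0607]
side roller [0.5031 0.0834 0.0575] [0.5067 0.0911 0.0527]
side rodtip [ 0.5192 -0.1525  0.045 ] [ 0.521  -0.1498  0.0427]
side drop [ 0.6129 -0.0253  0.05  ] [ 0.6031 -0.0402  0.0606]
side squat [0.6508 0.1669 0.03  ] [0.6388 0.1459 0.0426]
side pivot [0.5534 0.064  0.045 ] [0.5512 0.0598 0.0477]
side plate [ 0.439  -0.1282  0.09  ] [ 0.4454 -0.1157  0.0805]
```

```bash
python3 - <<'E'
from h import *
p=cv2.imread("pics/top0.png");d=np.load("top0.npy")
big=cv2.resize(p[150:320,160:400],None,fx=3.3,fy=3.3,interpolation=cv2.INTER_CUBIC);cv2.imwrite("pics/crop0.png",cv2.convertScaleAbs(big,alpha=1.4))
# world points from depth; plate top at z~.012
H,W=d.shape;m=viewer.camera_model("top");K=m["mtx"];R=m["attitude"];o=m["origin"]
c,r=np.meshgrid(np.arange(W),np.arange(H))
P=o+np.stack([(c-K[0,2])/K[0,0]*d,-(r-K[1,2])/K[1,1]*d,-d],-1)@R.T
np.save("P0.npy",P)
hsv=cv2.cvtColor(p,cv2.COLOR_BGR2HSV)
print(p[200,220],p[290,250],p[320,250], P[290,250],P[320,250])
g=p.min(2)
mask=((P[...,2]>.006)&(d>0)).astype(np.uint8); mask[:165]=0;mask[310:]=0;mask[:,:176]=0;mask[:,390:]=0
mask=cv2.morphologyEx(mask,cv2.MORPH_OPEN,np.ones((3,3)))
n,l,s,_=cv2.connectedComponentsWithStats(mask);print(s)
gm=((g>105)).astype(np.uint8);gm[:165]=0;gm[310:]=0;gm[:,:172]=0;gm[:,390:]=0
n,l,s,_=cv2.connectedComponentsWithStats(gm);print(s[s[:,4]>200])
k=1+np.argmax(s[1:,4]);cn=cv2.findContours((l==k).astype(np.uint8),0,1)[0]
h=cv2.convexHull(np.vstack(cn));box=cv2.boxPoints(cv2.minAreaRect(h));print(box)
B=np.array([w("top",b[1],b[0],z=.012) for b in box]);print(B.round(4),np.linalg.norm(B-np.roll(B,1,0),axis=1),B.mean(0))
E
```

```text
[134 147 150] [ 96 109 114] [ 93 108 112] [0.3885226  0.09898256 0.00096137] [0.32775759 0.10012083 0.0003945 ]
[[     0      0    560    420 215509]
 [   211    165     16     13    173]
 [   301    169     16     19    240]
 [   178    180    207    125  19038]
 [   188    291     19     17    240]]
[[     0      0    560    420 218907]
 [   177    180    208    125  16076]]
[[176.2099  276.315  ]
 [190.75146 178.4901 ]
 [385.89886 207.4985 ]
 [371.3573  305.32343]]
[[ 0.4203  0.248   0.012 ]
 [ 0.6207  0.2167  0.012 ]
 [ 0.5508 -0.1835  0.012 ]
 [ 0.3534 -0.1462  0.012 ]] [0.39978473 0.20282217 0.40621236 0.20084528] [0.48629652 0.03377293 0.012     ]
```

View pics/crop0.png

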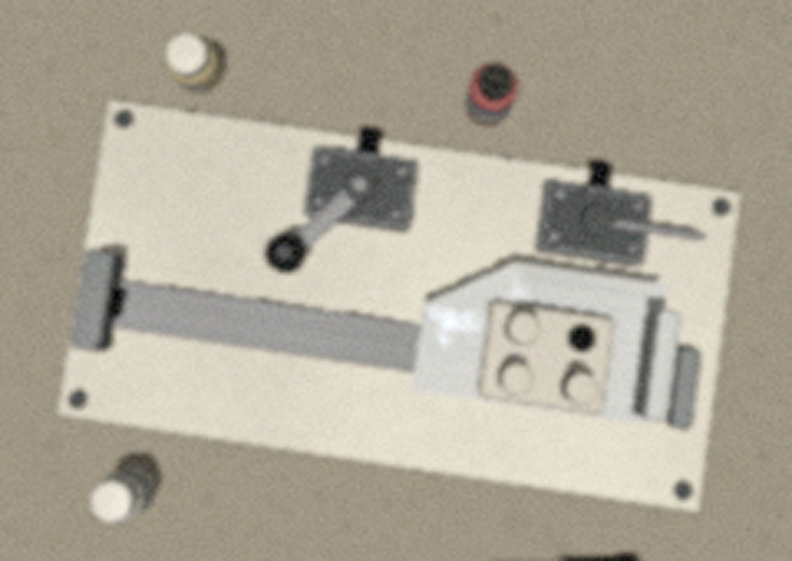

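```bash
python3 - <<'E'
from h import *
P=np.load("P0.npy")
a=np.radians(-9.8);xh=np.array([np.cos(a),np.sin(a)]);yh=np.array([-np.sin(a),np.cos(a)])
o=np.array([.481,.0525])
L=np.stack([(P[...,:2]-o)@xh,(P[...,:2]-o)@yh,P[...,2]],-1)
def rep(n,m):
    q=L[m];print(n,m.sum(),q.mean(0).round(4),np.percentile(q,[2,98],axis=0).round(4).tolist())
x,y,z=L[...,0],L[...,1],L[...,2]
rep("roller",(abs(x-.028)<.03)&(abs(y-.056)<.03)&(z>.055)&(z<.08))
rep("pushplate",(abs(x+.016)<.05)&(y<-.14)&(y>-.21)&(z>.1))
rep("tubes",(abs(x+.016)<.05)&(y>-.14)&(y<-.0)&(z>.1))
rep("stopH",(abs(x+.016)<.06)&(y>.14)&(y<.24)&(z>.04))
rep("stopP",(abs(x+.016)<.06)&(y<-.17)&(y>-.24)&(z>.02)&(z<.04))
rep("rail",(abs(x+.016)<.025)&(y>.02)&(y<.14)&(z>.016)&(z<.03))
rep("hous",(abs(x-.075)<.04)&(abs(y-.0186)<.05)&(z>.03)&(z<.06))
rep("hous2",(abs(x-.075)<.04)&(abs(y+.12)<.05)&(z>.03)&(z<.06))
m=(abs(x+.016)<.03)&(y>-.03)&(y<.15)&(z>.018)&(z<.03)
q=P[m][:,:2];u=np.linalg.svd(q-q.mean(0))[2][0];print("rail dir",np.degrees(np.arctan2(u[0],u[1])))
E
```

```text
roller 122 [0.0262 0.0519 0.0682] [[0.0158, 0.0413, 0.061], [0.0364, 0.0631, 0.0724]]
pushplate 261 [-0.0067 -0.1653  0.116 ] [[-0.0349, -0.172, 0.1017], [0.022, -0.1603, 0.1205]]
tubes 1160 [-0.0139 -0.0417  0.7804] [[-0.0307, -0.1269, 0.115], [0.005, -0.0269, 0.948]]
stopH 325 [-0.0175  0.1606  0.0514] [[-0.0453, 0.1495, 0.0417], [0.0108, 0.171, 0.0558]]
stopP 190 [-0.0167 -0.1962  0.0279] [[-0.0402, -0.2035, 0.0214], [0.0065, -0.1897, 0.0312]]
rail 892 [-0.0173  0.0798  0.0228] [[-0.032, 0.0224, 0.0186], [-0.0027, 0.1374, 0.0261]]
hous 817 [0.0722 0.0167 0.0418] [[0.0404, -0.0161, 0.0318], [0.1047, 0.0467, 0.0526]]
hous2 794 [ 0.0741 -0.1282  0.0413] [[0.0519, -0.1609, 0.0312], [0.1049, -0.096, 0.0523]]
rail dir -170.22067519298085
```

```bash
python3 - <<'E'
from h import *
P=np.load("P0.npy");x,y,z=P[...,0],P[...,1],P[...,2]
for t in np.linspace(0,1,9):
    c=np.array([.129,.483])+t*np.array([.348,-.374]);m=(np.hypot(x-c[0],y-c[1])<.09)&(z<.9)
    print(c.round(2),m.sum(),z[m].max() if m.any() else None)
m=(x<.45)&(z<.9);print(z[m].max(),P[m][z[m].argmax()])
E
python3 -m creep '{"linear":[[0,0,0.02],[0.02,-0.02,0.03],[0.06,-0.06,0.03]],"turn":[0,0.03,0.09]}' 1
```

```text
[0.13 0.48] 819 0.13436302739682915
[0.17 0.44] 2481 0.13593893917124888
[0.22 0.39] 6254 0.13593893917124888
[0.26 0.34] 8453 0.13593893917124888
[0.3 0.3] 8269 0.13547095915817975
[0.35 0.25] 7018 0.13547095915817975
[0.39 0.2 ] 6040 0.07676558629687336
[0.43 0.16] 6157 0.07676558629687336
[0.48 0.11] 6122 0.07320129812051557
0.13593893917124888 [0.22329423 0.38753757 0.13593894]
clock: 1.27
tool_pos: [0.1891, 0.4241, 0.2621]
eef_rot: [[0.001, 0.164, 0.986], [0.002, 0.986, -0.164], [-1.0, 0.003, 0.001]]
force: [0.7, 0.2, 0.3]
width: 0.378
```

```bash
python3 -m creep '{"linear":[[0.02,-0.022,0],[0.05,-0.055,0],[0.08,-0.087,0],[0.11,-0.12,0],[0.14,-0.153,0],[0.17,-0.185,0],[0.2,-0.218,0],[0.23,-0.251,0],[0.26,-0.283,0],[0.28,-0.305,0],[0.288,-0.314,0],[0.288,-0.314,-0.03],[0.288,-0.314,-0.07],[0.288,-0.314,-0.1],[0.288,-0.314,-0.12],[0.288,-0.314,-0.12]],"turn":[0,0,0,0,0,0,0,0,0,0,0,0,0,0,0,0]}'
python3 - <<'E'
from h import *
for n in("top","side"):
    p,d=viewer.snapshot(n);np.save(n+"1.npy",d)
    y0,x0=(150,160) if n=="top" else (150,160)
    cv2.imwrite(f"pics/{n}1.png",cv2.convertScaleAbs(cv2.resize(p[y0:y0+170,x0:x0+240],None,fx=3.3,fy=3.3),alpha=1.3))
E
```

```text
clock: 3.28
tool_pos: [0.475, 0.1094, 0.1399]
eef_rot: [[-0.004, 0.169, 0.986], [-0.001, 0.986, -0.169], [-1.0, -0.001, -0.004]]
force: [-0.1, -0.3, 0.6]
width: -0.001
```

View pics/top1.png

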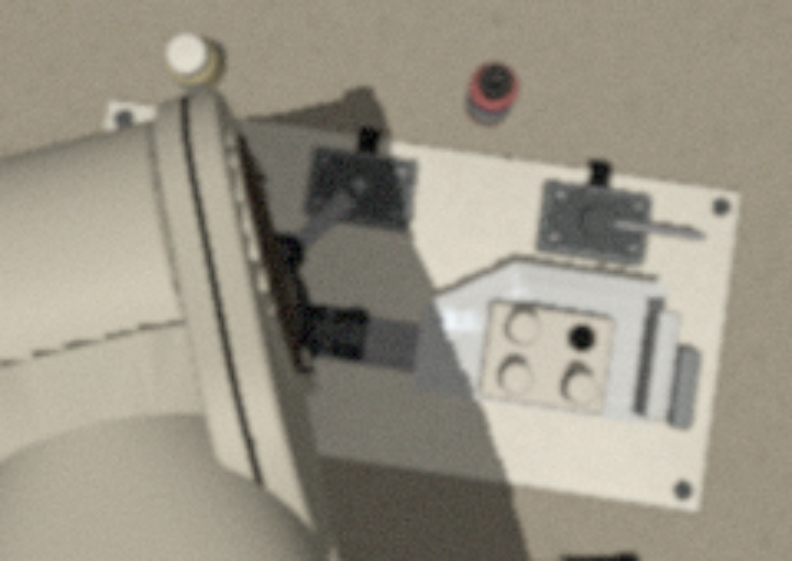

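View pics/side1.png

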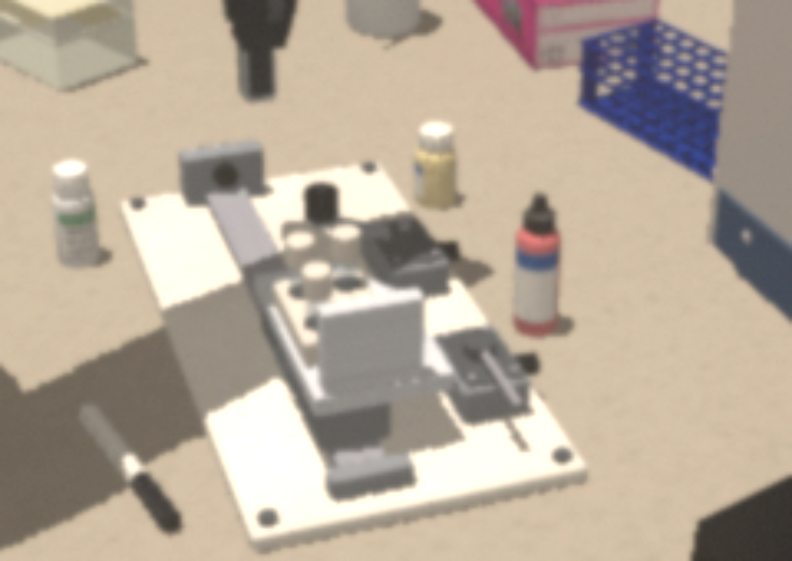

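```bash
python3 - <<'E'
from h import *
def lw(x,y,z):
    a=np.radians(-9.8);return [.479+x*np.cos(a)-y*np.sin(a),.050+x*np.sin(a)+y*np.cos(a),z]
def c(p):
    u,v=px("side",p);return round((u-160)*3.3),round((v-150)*3.3)
print("tip",c([.475,.1094,.14]),"roller top",c(lw(.028,.056,.0675)),"bot",c(lw(.028,.056,.0475)),"stop tip at z.054",c([.477,.109,.054]))
print("plate top rear L,R",c(lw(-.035,-.168,.117)),c(lw(.025,-.168,.117)),c(lw(-.046,-.168,.117)),c(lw(.014,-.168,.117)))
print(monitor.read_state()["tool_pos"])
E
```

```text
tip (255, 98) roller top (321, 187) bot (321, 213) stop tip at z.054 (263, 213)
plate top rear L,R (321, 311) (424, 293) (301, 315) (406, 296)
[0.47704832 0.10964194 0.14198755]
```

```bash
python3 -m creep '{"linear":[[0,0,-0.03],[0,0,-0.06],[0,0,-0.08],[0,0,-0.087],[0,0,-0.087],[0.005,-0.001,-0.087],[0.01,-0.002,-0.087],[0.014,-0.002,-0.087],[0.014,-0.002,-0.087]],"turn":[0,0,0,0,0,0,0,0,0]}'
python3 - <<'E'
from h import *
print(monitor.read_state()["force"])
for n in("side",):
    p,d=viewer.snapshot(n)
    cv2.imwrite(f"pics/{n}2.png",cv2.convertScaleAbs(cv2.resize(p[180:270,200:320],None,fx=6.6,fy=6.6,interpolation=cv2.INTER_CUBIC),alpha=1.5))
E
```

```text
clock: 4.5
tool_pos: [0.4915, 0.1071, 0.0545]
eef_rot: [[0.001, 0.17, 0.985], [0.0, 0.985, -0.17], [-1.0, 0.0, 0.001]]
force: [0.1, 1.3, -0.0]
width: 0.0
[ 0.10378754  1.2959352  -0.03266973]
```

View pics/side2.png

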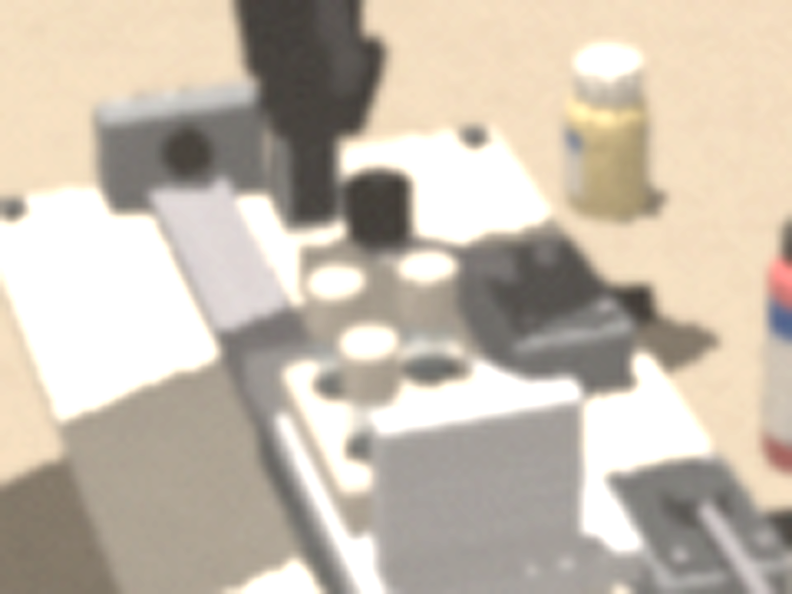

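```bash
python3 -m creep '{"linear":[[0.003,0,0],[0.008,0,0],[0.013,0.002,0],[0.018,0.004,0],[0.023,0.007,0],[0.028,0.009,0],[0.031,0.01,0],[0.031,0.01,0],[0.031,0.01,0],[0.031,0.01,0]],"turn":[0,0,0,0,0,0,0,0,0,0]}'
python3 - <<'E'
from h import *
p,d=viewer.snapshot("side")
cv2.imwrite(f"pics/side3.png",cv2.convertScaleAbs(cv2.resize(p[180:270,200:320],None,fx=6.6,fy=6.6,interpolation=cv2.INTER_CUBIC),alpha=1.5))
s=monitor.read_state();print(s["force"],s["tool_pos"])
a=np.radians(-9.8)
def lw(x,y,z): return [.479+x*np.cos(a)-y*np.sin(a),.050+x*np.sin(a)+y*np.cos(a),z]
for th in(0,.3,.42,.5,.58,.65,.8):
    u,v=px("side",lw(.075-.06*np.sin(.9-th),.0186+.06*np.cos(.9-th),.0675));print(th,(u-200)*6.6,(v-180)*6.6)
E
```

```text
clock: 5.8
tool_pos: [0.5216, 0.117, 0.0542]
eef_rot: [[-0.0, 0.17, 0.985], [-0.0, 0.985, -0.17], [-1.0, -0.0, -0.0]]
force: [-3.2, 0.4, 0.1]
width: -0.001
[-3.79025846  0.19888538 -0.64186852] [0.52167458 0.11699416 0.05422751]
0 377.17283430536133 176.48203388179428
0.3 404.2751677289056 154.3900691877146
0.42 418.51482112872816 146.84419814892055
0.5 428.93214342143176 142.29677567562234
0.58 440.01283931965594 138.16360405766338
0.65 450.19923093353924 134.90345027474223
0.8 473.34277133300253 129.09579927622596
```

View pics/side3.png

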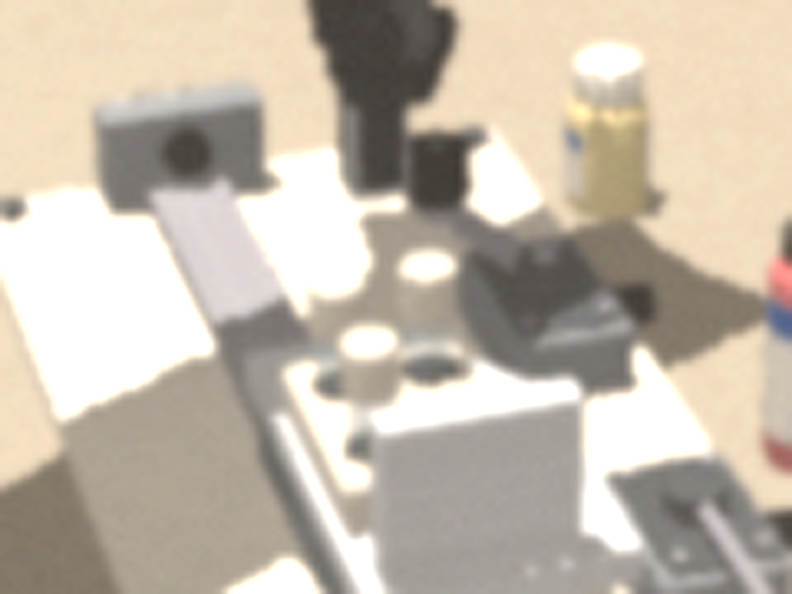

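```bash
python3 -m creep '{"linear":[[-0.01,-0.003,0],[-0.02,-0.007,0],[-0.032,-0.011,0],[-0.045,-0.008,0],[-0.05,-0.007,0],[-0.05,-0.007,0],[-0.05,-0.007,0]],"turn":[0,0,0,0,0,0,0]}'
python3 - <<'E'
from h import *
p,d=viewer.snapshot("side")
cv2.imwrite(f"pics/side4.png",cv2.convertScaleAbs(cv2.resize(p[180:270,200:320],None,fx=6.6,fy=6.6,interpolation=cv2.INTER_CUBIC),alpha=1.5))
s=monitor.read_state();print(s["force"],s["tool_pos"])
E
```

```text
clock: 6.72
tool_pos: [0.4726, 0.1103, 0.0546]
eef_rot: [[0.001, 0.17, 0.985], [0.0, 0.985, -0.17], [-1.0, 0.0, 0.001]]
force: [-0.1, -0.6, 1.4]
width: 0.002
[0.18031915 0.50426601 0.46666651] [0.47258261 0.11025167 0.05446506]
```

View pics/side4.png

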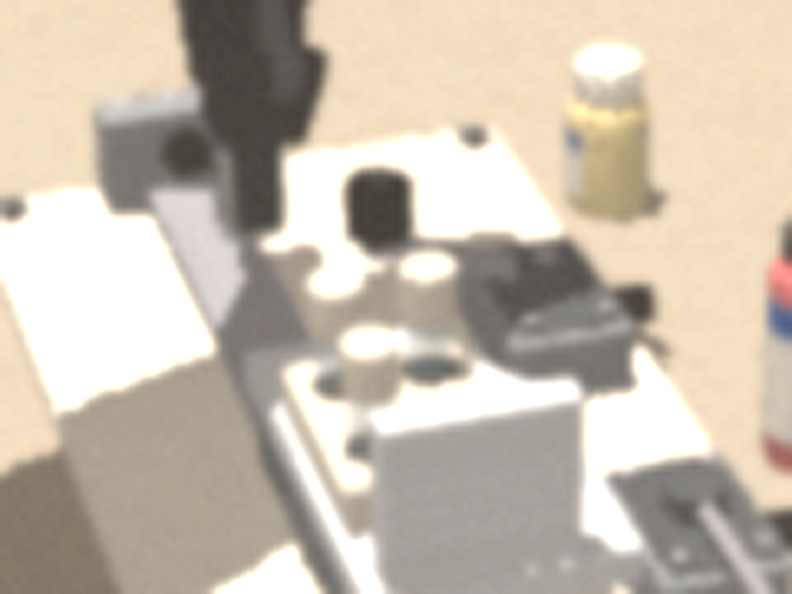

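```bash
python3 -m creep '{"linear":[[0,0,0.03],[0,0,0.07],[0,0,0.11],[0,0,0.135],[-0.004,-0.03,0.135],[-0.008,-0.065,0.135],[-0.013,-0.1,0.135],[-0.018,-0.14,0.135],[-0.023,-0.18,0.135],[-0.028,-0.22,0.135],[-0.032,-0.25,0.135],[-0.033,-0.259,0.135],[-0.033,-0.259,0.135],[-0.033,-0.259,0.1],[-0.033,-0.259,0.09],[-0.033,-0.259,0.09]],"turn":[0,0,0,0,0,0,0,0,0,0,0,0,0,0,0,0]}'
python3 - <<'E'
from h import *
p,d=viewer.snapshot("side")
cv2.imwrite(f"pics/side5.png",cv2.convertScaleAbs(cv2.resize(p[150:320,160:400],None,fx=3.3,fy=3.3),alpha=1.3))
p,d=viewer.snapshot("top")
cv2.imwrite(f"pics/top5.png",cv2.convertScaleAbs(cv2.resize(p[150:320,160:400],None,fx=3.3,fy=3.3),alpha=1.3))
s=monitor.read_state();print(s["force"],s["tool_pos"])
E
```

```text
clock: 8.78
tool_pos: [0.4385, -0.1479, 0.1438]
eef_rot: [[-0.002, 0.169, 0.986], [0.001, 0.986, -0.169], [-1.0, 0.0, -0.002]]
force: [0.3, 0.8, -0.1]
width: 0.002
[-0.6083815  -1.31921877  1.00529278] [ 0.43962273 -0.14860747  0.14512059]
```

View pics/side5.png

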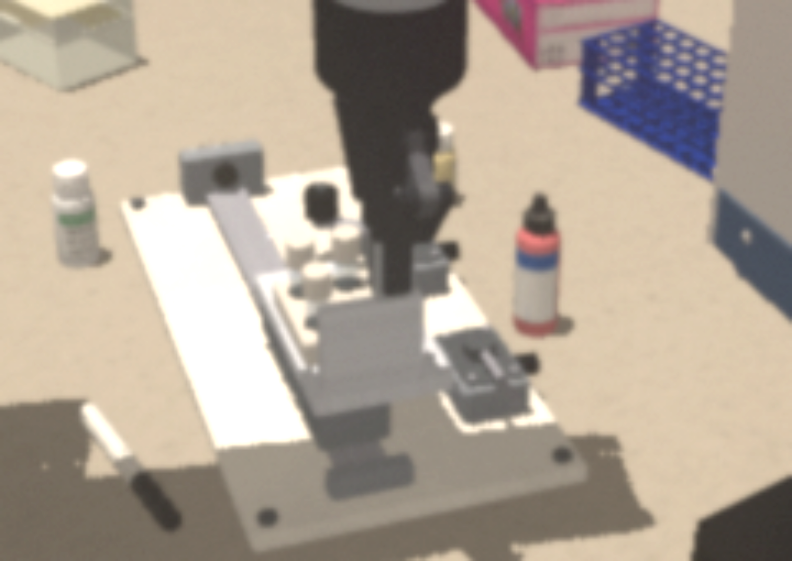

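View pics/top5.png

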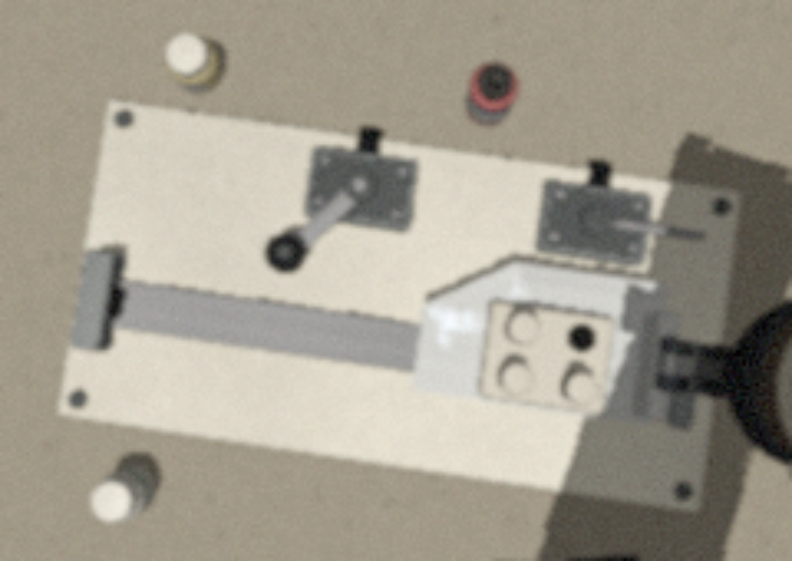

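```bash
python3 - <<'E'
from h import *
a=np.radians(-9.8)
def lw(x,y,z): return [.479+x*np.cos(a)-y*np.sin(a),.050+x*np.sin(a)+y*np.cos(a),z]
def c(cam,p):
    u,v=px(cam,p);return round((u-160)*3.3),round((v-150)*3.3)
s=monitor.read_state();print(s["tool_pos"])
print("tcp",c("side",s["tool_pos"]),c("top",s["tool_pos"]))
d=w("top",150+365/3.3,160+660/3.3,z=.15);
print("tip left end lane y (cm)", d, (d[:2]-[.479,.05])@[-np.sin(a),np.cos(a)])
for y in(-.150,-.16,-.168,-.175): print(y,c("top",lw(-.005,y,.117)),c("side",lw(-.005,y,.117)))
D=viewer.snapshot("side")[1]
for cc,rr in((390,280),(370,330),(345,330),(400,330)):
    r=round(150+rr/3.3);q=round(160+cc/3.3);P=w("side",r,q,depth=D[r,q]);print((cc,rr),P.round(3),"lane",((P[:2]-[.479,.05])@[np.cos(a),np.sin(a)]).round(4),((P[:2]-[.479,.05])@[-np.sin(a),np.cos(a)]).round(4))
E
```

```text
[ 0.43962273 -0.14860747  0.14512059]
tcp (392, 290) (744, 376)
tip left end lane y (cm) [ 0.44660325 -0.10374074  0.15      ] -0.157011571449754
-0.15 (637, 361) (363, 286)
-0.16 (656, 363) (369, 295)
-0.168 (670, 366) (373, 302)
-0.175 (683, 367) (377, 309)
(390, 280) [ 0.433 -0.159  0.158] lane -0.01 -0.2134
(370, 330) [ 0.443 -0.115  0.1  ] lane -0.0074 -0.1689
(345, 330) [ 0.43  -0.113  0.102] lane -0.0207 -0.1689
(400, 330) [ 0.46  -0.118  0.096] lane 0.01 -0.1688
```

```bash
python3 -m creep '{"linear":[[0,0,-0.02],[0,0,-0.04],[0,0,-0.055],[0,0,-0.06],[0,0,-0.06],[0.001,0.006,-0.06],[0.002,0.012,-0.06],[0.003,0.016,-0.06],[0.0034,0.02,-0.06],[0.004,0.024,-0.06],[0.0055,0.032,-0.06],[0.0055,0.032,-0.06]],"turn":[0,0,0,0,0,0,0,0,0,0,0,0]}'
python3 - <<'E'
from h import *
p,d=viewer.snapshot("side")
cv2.imwrite(f"pics/side6.png",cv2.convertScaleAbs(cv2.resize(p[150:320,160:400],None,fx=3.3,fy=3.3),alpha=1.3))
s=monitor.read_state();print(s["force"],s["tool_pos"])
E
```

```text
clock: 10.42
tool_pos: [0.4445, -0.116, 0.0843]
eef_rot: [[0.0, 0.169, 0.986], [0.001, 0.986, -0.169], [-1.0, 0.001, -0.0]]
force: [-0.7, 0.4, 0.4]
width: 0.001
[ 0.50970426  0.40433939 -0.19407632] [ 0.44430717 -0.11611358  0.08417067]
```

View pics/side6.png

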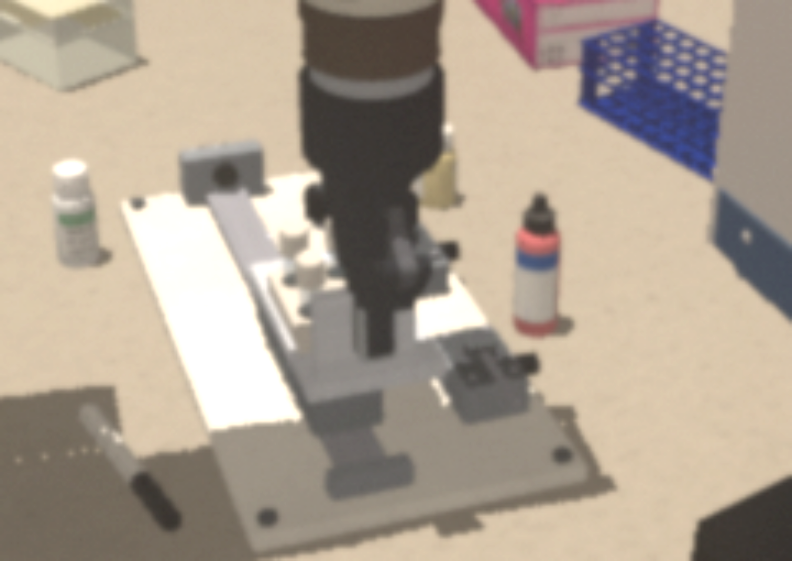

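```bash
python3 -m creep '{"linear":[[0.001,0.006,0],[0.0026,0.015,0],[0.0043,0.025,0],[0.006,0.035,0],[0.0077,0.045,0],[0.0095,0.055,0],[0.011,0.065,0],[0.013,0.075,0],[0.0147,0.085,0],[0.0164,0.095,0],[0.018,0.104,0],[0.0195,0.112,0],[0.021,0.12,0],[0.022,0.128,0],[0.0233,0.135,0],[0.0238,0.138,0],[0.0238,0.138,0]],"turn":[0,0,0,0,0,0,0,0,0,0,0,0,0,0,0,0,0]}'
python3 - <<'E'
from h import *
s=monitor.read_state();print(s["force"],s["tool_pos"])
for n in("side","top"):
    p,d=viewer.snapshot(n)
    cv2.imwrite(f"pics/{n}7.png",cv2.convertScaleAbs(cv2.resize(p[150:320,160:400],None,fx=3.3,fy=3.3),alpha=1.3))
E
```

```text
clock: 12.6
tool_pos: [0.4691, 0.022, 0.0845]
eef_rot: [[0.002, 0.169, 0.986], [0.002, 0.986, -0.169], [-1.0, 0.002, 0.001]]
force: [0.5, -0.5, -0.1]
width: -0.001
[ 0.49753471 -0.48208956 -0.05392014] [0.46905104 0.02196614 0.08453171]
```

View pics/side7.png

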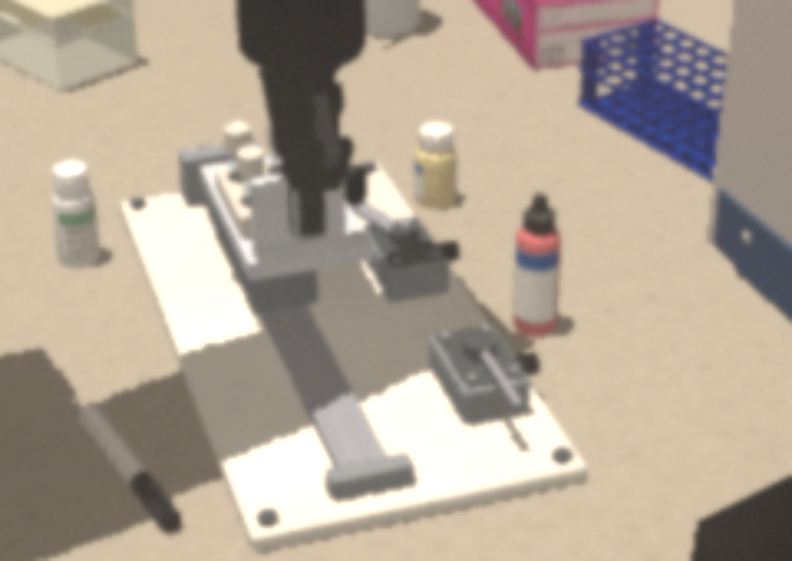

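View pics/top7.png

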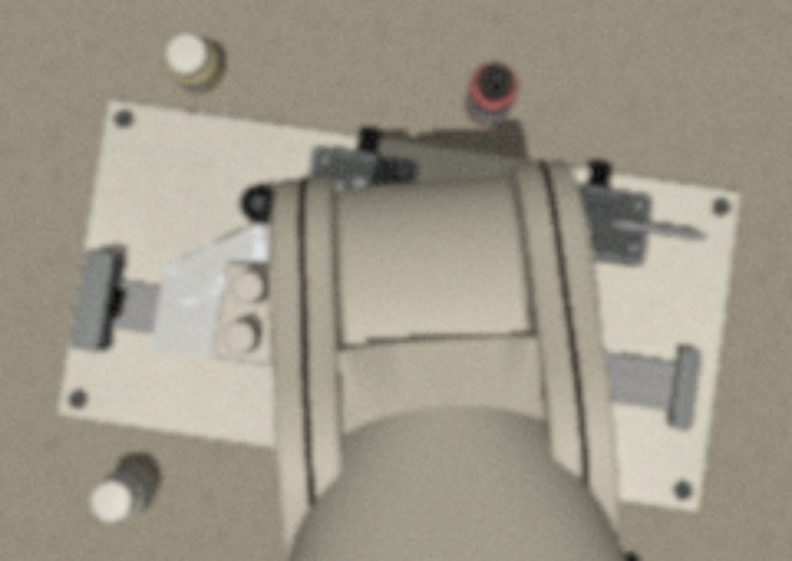

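```bash
python3 -m creep '{"linear":[[0.0007,0.004,0],[0.0014,0.008,0],[0.002,0.012,0],[0.0026,0.015,0],[0.0028,0.0165,0],[0.0028,0.0165,0]],"turn":[0,0,0,0,0,0]}'
python3 -m creep '{"linear":[[0.0002,0.001,0],[0.0003,0.002,0],[0.0003,0.002,0]],"turn":[0,0,0]}'
```

```text
clock: 13.45
tool_pos: [0.4707, 0.0381, 0.0841]
eef_rot: [[-0.001, 0.17, 0.986], [0.001, 0.986, -0.17], [-1.0, 0.001, -0.001]]
force: [1.2, -1.0, -0.3]
width: -0.003
clock: 13.82
tool_pos: [0.4709, 0.0395, 0.0841]
eef_rot: [[-0.001, 0.17, 0.985], [-0.0, 0.985, -0.17], [-1.0, -0.0, -0.001]]
force: [0.1, -3.3, 0.5]
width: -0.001
```

```bash
python3 -m creep '{"linear":[[0.0002,0.001,0],[0.0003,0.002,0],[0.0003,0.002,0]],"turn":[0,0,0]}'
python3 - <<'E'
from h import *
s=monitor.read_state();print(s["force"],s["tool_pos"])
for n in("side","top"):
    p,d=viewer.snapshot(n)
    cv2.imwrite(f"pics/{n}8.png",cv2.convertScaleAbs(cv2.resize(p[150:320,160:400],None,fx=3.3,fy=3.3),alpha=1.3))
E
```

```text
clock: 14.2
tool_pos: [0.4713, 0.0418, 0.0841]
eef_rot: [[-0.001, 0.17, 0.985], [0.0, 0.985, -0.17], [-1.0, 0.0, -0.001]]
force: [-0.8, -0.6, 0.3]
width: 0.003
[-0.76022334 -0.62498058  0.28782686] [0.47132239 0.04180231 0.084149  ]
```

View pics/top8.png

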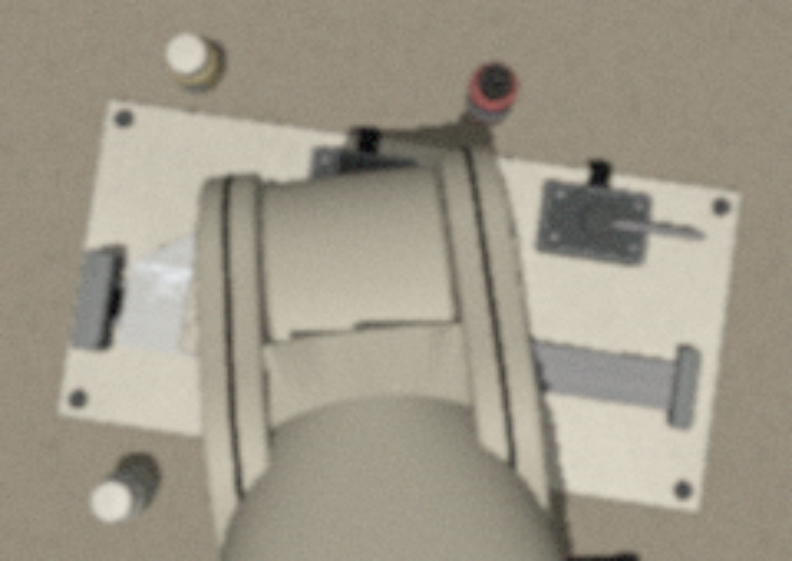

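```bash
for i in 1 2; do python3 -m creep '{"linear":[[0.0002,0.001,0],[0.0003,0.0015,0],[0.0003,0.0015,0]],"turn":[0,0,0]}' | grep -E "clock|tool|force"; done
```

```text
clock: 14.68
tool_pos: [0.4716, 0.0431, 0.0842]
force: [-1.7, -2.9, -0.0]
clock: 15.05
tool_pos: [0.472, 0.0447, 0.0842]
force: [-2.1, -2.2, -1.2]
```

```bash
python3 -m creep '{"linear":[[0.0002,0.001,0],[0.0003,0.0015,0],[0.0003,0.0015,0]],"turn":[0,0,0]}' | grep -E "clock|tool|force"; python3 -m creep '{"linear":[[0.0002,0.001,0],[0.0003,0.0015,0],[0.0003,0.0015,0]],"turn":[0,0,0]}' | grep -E "clock|tool|force";  python3 - <<'E'
from h import *
a=np.radians(-9.8);s=monitor.read_state();q=s["tool_pos"][:2]-[.479,.05];print(s["force"],q@[np.cos(a),np.sin(a)],q@[-np.sin(a),np.cos(a)])
E
```

```text
clock: 15.42
tool_pos: [0.4728, 0.0462, 0.0844]
force: [-1.0, -2.1, 0.6]
clock: 15.8
tool_pos: [0.4729, 0.0471, 0.0844]
force: [-3.0, -4.7, 0.0]
[-2.9506218  -4.66374033  0.01180132] -0.0055582047332752 -0.0038644123891659137
```

```bash
python3 -m creep '{"linear":[[0.0002,0.001,0],[0.0004,0.002,0],[0.0004,0.002,0]],"turn":[0,0,0]}' | grep -E "clock|tool|force"; python3 - <<'E'
from h import *
s=monitor.read_state();print(s["force"],s["tool_pos"])
p,d=viewer.snapshot("top")
cv2.imwrite(f"pics/top9.png",cv2.convertScaleAbs(cv2.resize(p[200:290,170:290],None,fx=6.6,fy=6.6,interpolation=cv2.INTER_CUBIC),alpha=1.3))
E
```

```text
clock: 16.18
tool_pos: [0.4728, 0.0472, 0.0844]
force: [-3.4, -10.7, 2.6]
[ -3.35835476 -10.70220371   2.6374612 ] [0.4728473  0.04717916 0.0844071 ]
```

View pics/top9.png

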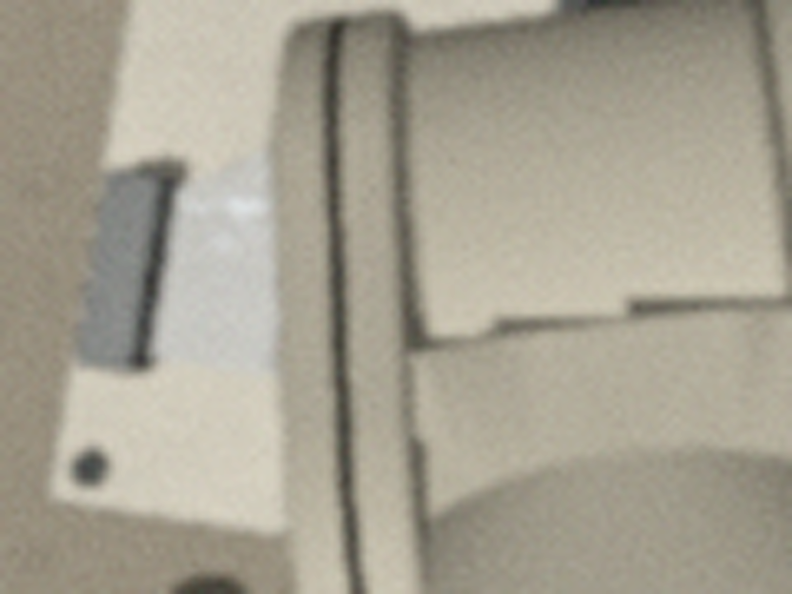

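```bash
python3 -m creep '{"linear":[[-0.0005,-0.003,0],[-0.0015,-0.008,0],[-0.004,-0.02,0],[-0.007,-0.04,0],[-0.007,-0.04,0.03],[-0.007,-0.04,0.08],[-0.007,-0.04,0.13],[-0.02,-0.08,0.15],[-0.04,-0.13,0.15],[-0.06,-0.18,0.15],[-0.08,-0.22,0.15],[-0.08,-0.22,0.15],[-0.08,-0.22,0.15]],"turn":[0,0,0,0,0,0,0,0,0,0,0,0,0]}'
python3 - <<'E'
from h import *
for n in("side","top"):
    p,d=viewer.snapshot(n);np.save(n+"9.npy",d)
    cv2.imwrite(f"pics/{n}10.png",cv2.convertScaleAbs(cv2.resize(p[150:320,160:400],None,fx=3.3,fy=3.3),alpha=1.3))
a=np.radians(-9.8)
d=np.load("top9.npy");H,W=d.shape;m=viewer.camera_model("top");K=m["mtx"];R=m["attitude"];o=m["origin"]
c,r=np.meshgrid(np.arange(W),np.arange(H))
P=o+np.stack([(c-K[0,2])/K[0,0]*d,-(r-K[1,2])/K[1,1]*d,-d],-1)@R.T
x=(P[...,:2]-[.479,.05])@[np.cos(a),np.sin(a)];y=(P[...,:2]-[.479,.05])@[-np.sin(a),np.cos(a)];z=P[...,2]
mm=(abs(x+.005)<.045)&(abs(y-.008)<.03)&(z>.1)&(z<.13);print("plate",mm.sum(),x[mm].mean(),y[mm].mean(),np.percentile(y[mm],[2,98]))
mm=(abs(x-.056)<.025)&(abs(y-.075)<.02)&(z>.06)&(z<.075);print("roller",mm.sum(),x[mm].mean(),y[mm].mean())
E
```

```text
clock: 17.85
tool_pos: [0.3933, -0.1705, 0.2344]
eef_rot: [[0.001, 0.171, 0.985], [0.0, 0.985, -0.171], [-1.0, 0.001, 0.001]]
force: [-0.4, 0.1, 0.2]
width: 0.002
plate 227 -0.004925651166818909 0.015088057471521879 [0.0094942  0.02109895]
roller 238 0.04532125456547145 0.07439099134501419
```

View pics/top10.png

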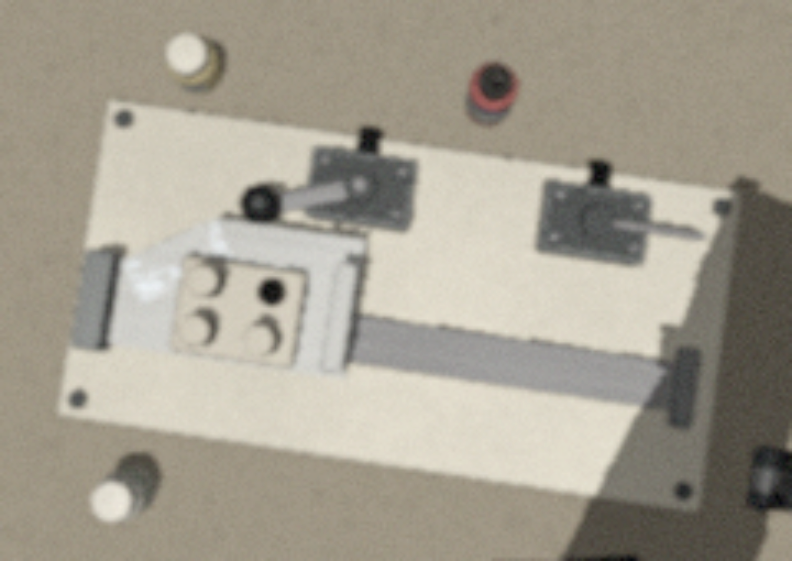

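View pics/side10.png

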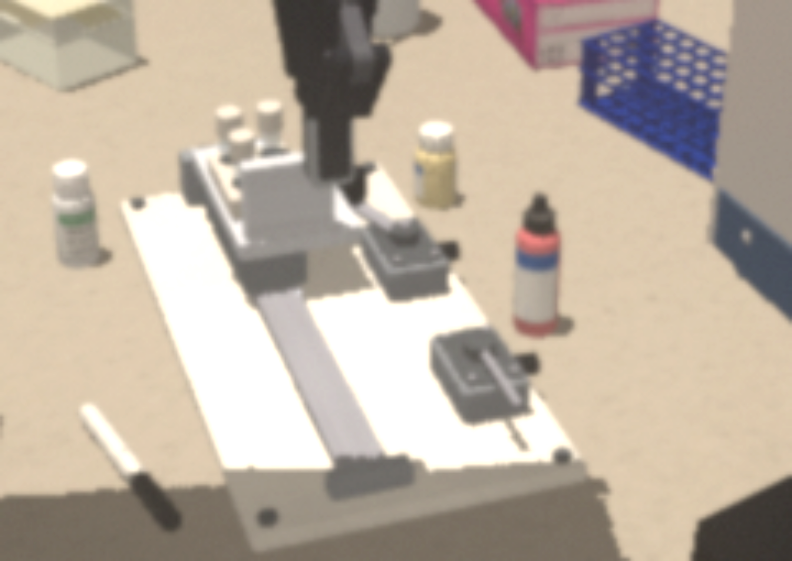

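```bash
python3 -c "
from station import workorder;print(workorder.close_job())"
```

```text
the job is handed in; nothing more can be done
None
```

I tripped the roller arm by hand, let it spring back, pushed the shuttle home against the bumper, and handed the job in. No verdict was reported.

- **Hand trip:** With the shuttle still at the park end, I pushed the roller over with the closed fingertips. In the side picture the arm was at about 0.57 rad, past the 0.42 click and short of 0.80, at about 3.8 N. After I let go, the picture showed the roller back at its rest position.
- **Shuttle home:** I pushed it at about 0.08 m/s or slower until it stopped moving and the force rose to about 11 N. I then backed off and raised the arm clear.
- **Last pictures:** The shuttle stands against the bumper with its cam holding the roller arm over. The push plate had moved about 177 mm from its start. The starting travel is only known to about 12–19 mm, so that fits 0.19 m. The rod arm and the three bottles looked unmoved.

**Disagreements:**
- **Lane origin:** The plate's outline put its centre about 18 mm away from the lane origin given by the switch, stops and rail. I used those features, and fingertip contact matched them.
- **Final stop:** The shuttle stopped a few millimetres further on than I had worked out. I put this down to finger thickness and starting-travel error.
- **Held roller arm:** My last depth reading put the roller centre near lane x = 45 mm, where about 54 mm would match 0.55 rad. I think the cam plate was mixed into that reading, so I relied on the picture. I did not measure the held angle separately.

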